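Dock the specimen trays and load their vials

ROBOT

A 6-joint arm with a two-finger parallel gripper is mounted at the origin on a cart in front of the work surface, level with it; the furniture and walls round the work are solid. World frame = base frame: x ahead of the robot, y to its left, z up, the work surface at z = 0. Lengths are in m, angles in degrees, forces in N, time in s.
With the tool pointing down it reaches from about 0.3 to 0.75 m from the base axis. Payload 8.5 kg.
Tool frame: the origin (TCP) lies on the centre line of the jaws, within the pads' length; the fingertips stand 17 mm ahead of it and the grasp point (between the pads) lies 2 mm behind it (env.tcp_to_tips is the distance from the TCP to the fingertips, in m); z points along the fingers, y is the line along which they close (so a half turn about z gives the same grasp; the last joint's range is limited). The gripper opens to 85 mm and grips with 20 to 120 N. Pads are 22 mm wide; open, the fingers measure 114 mm over their backs; the gripper's body (76 mm by 85 mm) begins 54 mm behind the grasp point. The pads swing forward as they close: fully open they stand 13 mm farther back than shut.
Start: joints at [61.175, 21.807, 74.336, -0, 83.858, -12.336], TCP at [0.156, 0.527, 0.248] pointing down, gripper open.
Joint ranges: [-178.18, 178.18], [-50.72, 133.34], [12.68, 142.11], [-81.47, 261.47], [9.98, 163.14], [-165.26, 165.26]. Speed limits (degrees/s): [136.94, 136.94, 180, 180, 180, 180].

INTERFACE

Orientations are given as a 3x3 rotation matrix whose columns are the frame's x, y, z axes.
In Python, from rig import env gives the robot as it stands. The module is installed in compiled form; this text tells all that it offers.
- The arm moves only by the shell command python3 -m pendant 'ROWS' [FORCE]. ROWS is JSON, a list of rows, each a list of 7 numbers: the opening, from 0 (shut) to 1 (fully open), then the shift along the tool's x, y, z in m, then the turn, a rotation vector about the tool's x, y, z in rad. A call has 1 to 5 rows; each row is the pose to reach, as a shift and turn from the pose commanded when the call began, along the tool's axes at that moment; what a row does not reach only later rows make up. A row lasts 1/8 s, in which the tool goes at most 62.5 mm and 10.7 degrees, less where a joint would pass 70% of its speed; a pose out of reach is approached as far as the arm can. A call with a gripper value outside its range is refused whole. The fingers move at their own pace and stop on an object; FORCE is the grip in N (left out, the last holds). Time passes only in rows, so rows that repeat a pose let the fingers close. It gives the time, the measured TCP pose, the force, the opening and the grip force at its end, in the units of the state.
- env.observe(): the state, without advancing time (a new reading comes with each control period).
- env.get_image(name): name is "side" or "top" or "wrist"; returns a dict with "image" (480x640x3 uint8, blue, green, red), "fx", "fy", "cx", "cy" (pixels), "k1" (the pictures are not rectified: a ray, as slopes to the right and down, at radius r is drawn at 1 + k1 r^2 times it, then the intrinsics apply), "pose" (4x4, takes a point from camera to world coordinates). Camera axes: x right, y up, looking along -z (the intrinsics and any distortion apply to the point x, -y, -z); pixel columns grow to the right and rows downward; lengths in m; the calibration is good to about 2 mm. A picture is of the moment at which its call begins. There is no depth.
- env.close_job(): hands the job in; it is judged then, once.
Trained networks look in the newest picture that a camera, given by its name, has taken for a name from the list of things; names that differ only in an ending like _2 or _b are one class to them, and where a whole thing is asked for, a point or a joint stands for the part that bears it (a point fixed in the world has none). Each returns a list of dicts, best first, with "conf" (0 to 1); they miss things now and then, are a little off and sometimes report something else, mostly with a low value. They report only what shows in the picture. A call takes as long as a camera call. They do not tell look-alikes from the thing itself.
- env.find_in(camera, thing): "bbox" ([centre column, centre row, width, height] in pixels, round what is visible of it).
- env.trace(camera, thing): "mask" (480x640 bool, what is visible of it) and "bbox" ([centre column, centre row, width, height] in pixels, round what is visible of it).
- env.tip_of(camera, thing): "centre" ([column, row] in pixels: a listed point, or the origin of a listed thing).
The state is a dict: "time_s": time; "q": joint angles; "qvel": joint speeds; "joint_efforts": joint torques, N m; "position": TCP position; "tool_rot": TCP orientation; "ft_force": force on the tool from outside, world axes, zero at the start; "wrist_torque": the same for the moment, N m; "grip_width": finger opening in m; "gripper_force": force on a finger pad.
Only numpy, scipy, OpenCV 4.12 (cv2) and the standard library are available. Lean on these libraries where they do the work, as an engineer would, in place of code of your own. Each camera call takes 0.05 s, during which the arm holds its last target. There are 200 camera calls.

TASK

Stack each specimen tray on the docking base of its own colour so that the corner pins drop fully home in the sockets, and only once a tray is home stand the vial with the cap of that colour upright in its pocket. Never tip a vial over, and leave the vial with the black cap where it stands.

Things in the scene. Friction and masses are not known exactly. Their poses are not given: they have to be found in the camera images.
- blue_tray: loose blue tray, 100 (x) x 60 (y) x 29 mm, 0.15 kg, standing on its pins. Origin: centre, at the pin tips; z up. Four pins at x +-38, y +-18 mm, z 0 to 9 mm (10 mm thick, 6 at the tip). Walls 4 mm, z 9 to 29 mm: grip across the 60 mm width. Inside, dark foam (top at z 23 mm) with a round pocket 39 mm wide at the centre, its floor (z 17 mm) in the tray colour. Same either way round.
- white_tray: loose white tray, 100 (x) x 60 (y) x 29 mm, 0.15 kg, standing on its pins. Origin: centre, at the pin tips; z up. Four pins at x +-38, y +-18 mm, z 0 to 9 mm (10 mm thick, 6 at the tip). Walls 4 mm, z 9 to 29 mm: grip across the 60 mm width. Inside, dark foam (top at z 23 mm) with a round pocket 39 mm wide at the centre, its floor (z 17 mm) in the tray colour. Same either way round.
- blue_base: fixed blue docking base, block 100 (x) x 60 (y) mm, top at z 14 mm, foot flange 116 x 74 x 3 mm. Origin: centre of its underside; z up. Four round sockets, 15 mm wide, 10 mm deep, at x +-38, y +-18 mm take a tray's pins. A tray fully home lies flat on the block, its origin 5 mm above this one, its x along this x, either way.
- white_base: fixed white docking base, block 100 (x) x 60 (y) mm, top at z 14 mm, foot flange 116 x 74 x 3 mm. Origin: centre of its underside; z up. Four round sockets, 15 mm wide, 10 mm deep, at x +-38, y +-18 mm take a tray's pins. A tray fully home lies flat on the block, its origin 5 mm above this one, its x along this x, either way.
- blue_vial: sample vial with a blue screw cap and pale cream contents, upright, 52 mm tall, body 20 mm and cap 22 mm across, about 0.02 kg. Origin: centre of its underside; z up. Grip its body; the lower 41 mm are solid, the cap above is not felt by the fingers.
- white_vial: sample vial with a white screw cap and grey contents, upright, 48 mm tall, body 20 mm and cap 22 mm across, about 0.02 kg. Origin: centre of its underside; z up. Grip its body; the lower 37 mm are solid, the cap above is not felt by the fingers.
- black_vial: sample vial with a black screw cap and beige contents, upright, 52 mm tall, body 20 mm and cap 22 mm across, about 0.02 kg. Origin: centre of its underside; z up. To be left alone.
Mind the look-alikes: they are no part of the job. What is shaped like the white_tray but pink is not meant.

How it is judged (in metres and radians):
On the way, in this order (a step that is already met when the one before it is completed fails the run):
1. both trays lie fully home on the bases of their own colours (horizontal distance between blue_tray and blue_base below 0.006 m and z of blue_tray in the frame of blue_base below 0.008 m and angle between the x axis of blue_tray and the x axis of blue_base, either way round below 0.1 rad and angle between each of blue_tray, white_tray's own z axis and vertical below 0.05 rad and horizontal distance between white_tray and white_base below 0.006 m and z of white_tray in the frame of white_base below 0.008 m and angle between the x axis of white_tray and the x axis of white_base, either way round below 0.1 rad), for 0.2 s.
2. both vials stand upright in the pockets of the trays of their colours (horizontal distance between blue_vial and blue_tray below 0.013 m and z of blue_vial in the frame of blue_tray between 0.013 and 0.0215 m and angle between each of blue_vial, white_vial's own z axis and vertical below 0.1 rad and horizontal distance between white_vial and white_tray below 0.013 m and z of white_vial in the frame of white_tray between 0.013 and 0.0215 m), for 0.2 s.
At the end, for the whole second after the job is handed in: Each tray flat and home on the base of its colour (6 mm, 0.1 rad, origin under 8 mm above the base's); blue and white vial upright (0.1 rad) on the pocket floor of the tray of their colour (13 mm from centre); all at rest; black vial upright within 30 mm of its start (all of step 1 and all of step 2 and linear speed of each of blue_tray, blue_vial, white_tray, white_vial below 0.02 m/s and distance of black_vial from where it was at the start of the episode below 0.03 m and angle between black_vial's own z axis and vertical below 0.15 rad); the robot touches nothing.
It fails at once if the blue-capped vial is in the blue tray's pocket while that tray is not home on its base (horizontal distance between blue_vial and blue_tray below 0.013 m and z of blue_vial in the frame of blue_tray between 0.013 and 0.0215 m and not (horizontal distance between blue_tray and blue_base below 0.006 m and z of blue_tray in the frame of blue_base below 0.008 m and angle between the x axis of blue_tray and the x axis of blue_base, either way round below 0.1 rad and angle between blue_tray's own z axis and vertical below 0.05 rad)).
It fails at once if the white-capped vial is in the white tray's pocket while that tray is not home on its base (horizontal distance between white_vial and white_tray below 0.013 m and z of white_vial in the frame of white_tray between 0.013 and 0.0215 m and not (horizontal distance between white_tray and white_base below 0.006 m and z of white_tray in the frame of white_base below 0.008 m and angle between the x axis of white_tray and the x axis of white_base, either way round below 0.1 rad and angle between white_tray's own z axis and vertical below 0.05 rad)).
It fails at once if a vial tips over (angle between any of blue_vial, white_vial, black_vial's own z axis and vertical above 0.6 rad).
It fails at once if the black-capped vial is moved more than 30 mm (distance of black_vial from where it was at the start of the episode above 0.03 m).
It also fails if it takes over 106 s, if anything falls off the work surface, if the arm or the gripper's body presses on something with over 40 N, if the wrist force passes 120 N, or if a joint passes its speed limit or range.

## Working session

There is one attempt and no reset: what is moved stays moved. The work goes in short steps, Python scripts to look and compute and a shell command to move; the robot and the scene stay as the last step left them, time stands still between calls to the robot, and variables do not carry over. Pictures are saved under pics/ and viewed, at most 14 in all, crops included, and the job is handed in when it is done.

```bash
mkdir -p pics; cat > h.py <<'E'
import numpy as np, cv2
from rig import env
def cam(n):
    return env.get_image(n)
def ray(c,u,v):
    d=np.array([(u-c['cx'])/c['fx'],(v-c['cy'])/c['fy']]); s=d.copy()
    for _ in range(20): s=d/(1+c['k1']*(s@s))
    P=np.array(c['pose']); return P[:3,3],P[:3,:3]@np.array([s[0],-s[1],-1.])
def at(c,uv,z):
    o,d=ray(c,*uv); return o+d*(z-o[2])/d[2]
def px(c,p):
    P=np.array(c['pose']); q=P[:3,:3].T@(np.asarray(p)-P[:3,3]); s=np.array([q[0],-q[1]])/-q[2]
    s=s*(1+c['k1']*(s@s)); return np.array([s[0]*c['fx']+c['cx'],s[1]*c['fy']+c['cy']])
E
python3 - <<'E'
from h import *
for n in ("top","side"):
    c=cam(n); cv2.imwrite(f"pics/{n}0.png",c['image'])
    print(n,c['fx'],c['k1'],np.round(c['pose'],3).tolist())
    for t in "blue_tray white_tray blue_base white_base blue_vial white_vial black_vial".split():
        for r in env.find_in(n,t)[:4]: print(t,round(r['conf'],2),np.round(r['bbox']).tolist())
print(env.observe())
E
```

```text
top 520.77049711835 -0.12672815578401994 [[0.008, 0.995, -0.103, 0.388], [-1.0, 0.008, -0.001, 0.008], [-0.001, 0.103, 0.995, 1.219], [0.0, 0.0, 0.0, 1.0]]
blue_tray 0.59 [482.0, 205.0, 43.0, 51.0]
white_tray 0.93 [226.0, 221.0, 33.0, 45.0]
white_tray 0.66 [184.0, 275.0, 50.0, 38.0]
blue_base 0.91 [318.0, 205.0, 33.0, 48.0]
white_base 0.7 [394.0, 218.0, 49.0, 58.0]
blue_vial 0.56 [318.0, 205.0, 32.0, 49.0]
blue_vial 0.45 [282.0, 267.0, 11.0, 6.0]
black_vial 0.55 [427.0, 267.0, 16.0, 12.0]
side 617.0168329346427 -0.08510107156445477 [[0.998, 0.038, -0.048, 0.436], [-0.061, 0.643, -0.764, -0.998], [0.002, 0.765, 0.644, 0.882], [0.0, 0.0, 0.0, 1.0]]
white_tray 0.87 [331.0, 186.0, 50.0, 25.0]
white_tray 0.78 [281.0, 165.0, 33.0, 24.0]
white_tray 0.55 [289.0, 268.0, 12.0, 20.0]
blue_base 0.69 [289.0, 266.0, 9.0, 19.0]
blue_base 0.59 [363.0, 245.0, 57.0, 24.0]
white_base 0.57 [356.0, 307.0, 64.0, 39.0]
blue_vial 0.75 [292.0, 219.0, 13.0, 24.0]
white_vial 0.64 [289.0, 268.0, 15.0, 20.0]
white_vial 0.16 [361.0, 244.0, 58.0, 21.0]
black_vial 0.81 [299.0, 330.0, 15.0, 28.0]
{'time_s': 0.8, 'q': array([ 6.11747659e+01,  2.18044747e+01,  7.43367122e+01, -1.06341996e-04,
        8.38582690e+01, -1.23364833e+01]), 'qvel': array([ 0.08101503, -0.04336398,  0.03177642, -0.05770006,  0.06776488,
       -0.00123304]), 'joint_efforts': array([ 1.11018449e-03, -4.48306990e+01, -2.31449050e+01, -1.36296608e-04,
        6.14627716e-04, -2.94873267e-06]), 'position': array([0.15609887, 0.52735126, 0.24833707]), 'tool_rot': array([[-9.58875535e-01,  2.83826900e-01,  6.19577021e-06],
       [ 2.83826900e-01,  9.58875535e-01,  7.43086649e-06],
       [-3.83189267e-06,  8.88380233e-06, -1.00000000e+00]]), 'ft_force': array([ 0.17473038, -0.18094106, -0.3212125 ]), 'wrist_torque': array([-0.00152481, -0.00740676,  0.01506339]), 'gripper_force': 0.0, 'grip_width': 0.08546675570396878}
```

```bash
python3 - <<'E'
import cv2
a=cv2.imread('pics/top0.png')[160:310,150:530]; cv2.imwrite('pics/top0c.png',cv2.resize(a,None,fx=2.1,fy=2.1,interpolation=2))
b=cv2.imread('pics/side0.png')[140:380,230:490]; cv2.imwrite('pics/side0c.png',cv2.resize(b,None,fx=2.5,fy=2.5,interpolation=2))
E
```

```text
(no output)
```

View pics/top0c.png

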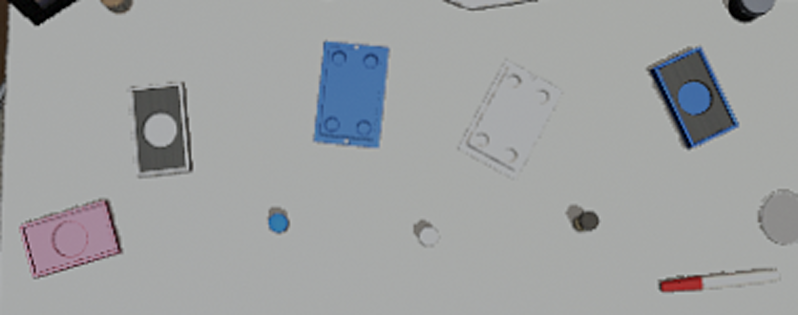

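View pics/side0c.png

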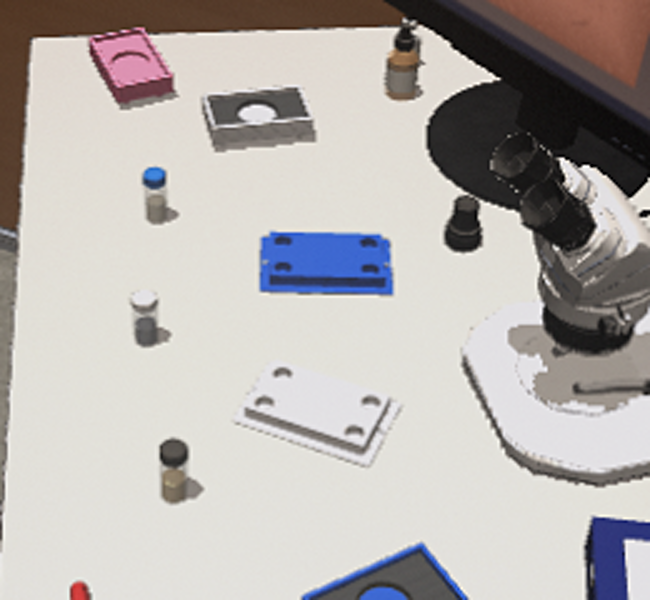

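The top picture shows the white tray at (226,221), the pink look-alike at (184,275), the blue base at (318,205), the white base at (393,216) and the blue tray at (481,206). The vials are blue (282,266), white (353,272) and black (429,265). White tray: (226,221) is white with dark foam and (184,275) is pink, so (226,221) is the one; the side crop agrees.

```bash
python3 - <<'E'
from h import *
c=cam("top")
for n,uv,z in [("wt",(226.2,221.8),.017),("wb",(393.3,216),.014),("bb",(317,205),.014),("bt",(480.6,206.3),.017),("bv",(282,266),.052),("wv",(353.5,272),.048),("kv",(429.5,265),.052)]:
    p=at(c,uv,z); print(n,np.round(p,3),round(np.hypot(*p[:2]),3))
# orientations from long edges in crop px (2.1x)
f=lambda a,b:np.round(at(c,(150+b[0]/2.1,160+b[1]/2.1),.02)-at(c,(150+a[0]/2.1,160+a[1]/2.1),.02),3)
for n,a,b in [("wt",(192,175),(183,83)),("wb",(462,150),(510,62)),("bb",(314,142),(324,42)),("bt",(690,148),(651,68))]:
    d=f(a,b); print(n,"yaw",np.degrees(np.arctan2(d[1],d[0])),np.linalg.norm(d))
w=cam("wrist"); P=np.array(w['pose']); s=env.observe(); T=np.eye(4);T[:3,:3]=s['tool_rot'];T[:3,3]=s['position']
print(w['fx'],w['cx'],w['cy'],w['k1']);print(np.round(np.linalg.inv(T)@P,4)); cv2.imwrite('pics/w0.png',w['image'])
E
```

```text
wt [0.549 0.246 0.017] 0.602
wb [ 0.566 -0.145  0.014] 0.584
bb [0.59  0.034 0.014] 0.591
bt [ 0.591 -0.352  0.017] 0.688
bv [0.445 0.11  0.052] 0.458
wv [ 0.433 -0.05   0.048] 0.436
kv [ 0.45  -0.221  0.052] 0.501
wt yaw 7.193470055295539 0.10381714694596457
wb yaw -28.610459665965216 0.11276967677527501
bb yaw -5.057248532559135 0.11344161493913951
bt yaw 25.016893478100027 0.09931767214348108
350.1603027352778 315.12882974810105 234.62503605075466 -0.04262090495704653
[[-9.000e-04  9.636e-01  2.675e-01  6.690e-02]
 [ 1.000e+00  7.000e-04  9.000e-04  5.000e-04]
 [ 6.000e-04  2.675e-01 -9.636e-01 -1.264e-01]
 [ 0.000e+00  0.000e+00  0.000e+00  1.000e+00]]
```

View pics/top0.png

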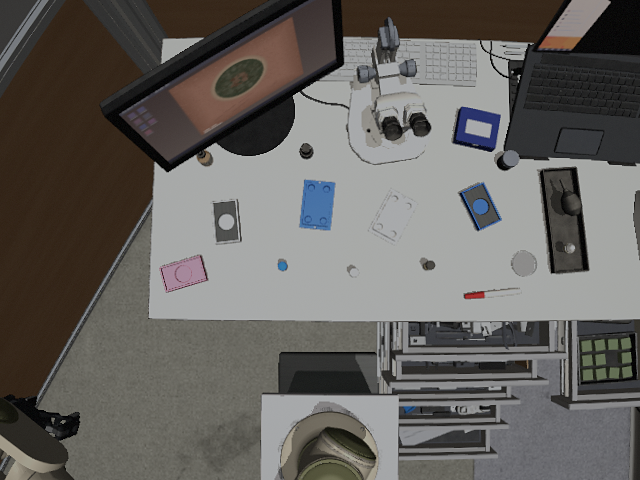

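```bash
cat >> h.py <<'E'
def go(p,yaw,half=False):
    """print row (shift, turn z) to bring TCP to p with tool y at yaw+90, pointing down"""
    from scipy.spatial.transform import Rotation as R
    s=env.observe(); M=s['tool_rot']; a=np.radians(yaw)
    G=np.array([[-np.cos(a),-np.sin(a),0],[-np.sin(a),np.cos(a),0],[0,0,-1.]])
    if half: G[:,:2]*=-1
    d=M.T@(np.asarray(p)-s['position']); r=R.from_matrix(M.T@G).as_rotvec()
    print("row",np.round(d,4).tolist(),np.round(r,4).tolist(),"t",round(s['time_s'],2),"pos",np.round(s['position'],4))
E
python3 -c "
from h import *
go([.53,.24,.22],7.2)"
```

```text
row [-0.4401, -0.1694, 0.0283] [-0.0, -0.0, -0.4134] t 0.9 pos [0.1561 0.5274 0.2483]
```

The full top picture shows the monitor overhanging around (168,165)–(345,60), beyond the trays, with the microscope at (390,110). The work area below row 170 is clear.

```bash
python3 -m pendant '[[1,-0.264,-0.1016,0.0,0,0,0],[1,-0.264,-0.1016,0.0,0,0,0],[1,-0.264,-0.1016,0.0,0,0,0],[1,-0.264,-0.1016,0.0,0,0,0],[1,-0.264,-0.1016,0.0,0,0,0]]' 40
python3 -m pendant '[[1,-0.1761,-0.0678,0.05,0,0,-0.4134],[1,-0.1761,-0.0678,0.05,0,0,-0.4134],[1,-0.1761,-0.0678,0.05,0,0,-0.4134],[1,-0.1761,-0.0678,0.05,0,0,-0.4134],[1,-0.1761,-0.0678,0.05,0,0,-0.4134]]'
cat >> h.py <<'E'
def look(name):
    c=cam("wrist"); cv2.imwrite(f"pics/{name}.png",c['image']); return c
def blob(m,uv):
    """largest/nearest component to uv: contour"""
    cs,_=cv2.findContours(m.astype(np.uint8),cv2.RETR_EXTERNAL,cv2.CHAIN_APPROX_NONE)
    cs=[k for k in cs if cv2.contourArea(k)>60]
    return min(cs,key=lambda k:np.hypot(*(k.reshape(-1,2).mean(0)-uv)))
def rect(c,contour,z):
    w=np.array([at(c,p,z)[:2] for p in contour.reshape(-1,2)],np.float32)
    (x,y),(a,b),t=cv2.minAreaRect(w*1000)
    if a<b: a,b,t=b,a,t+90
    return x/1000,y/1000,a,b,(t+90)%180-90
E
python3 - <<'E'
from h import *
c=look("w1")
for r in env.trace("wrist","white_tray")[:3]:
    k=blob(r['mask'],(320,240)); print(r['conf'],np.round(r['bbox']),[np.round(rect(c,k,z),4).tolist() for z in (.029,.02)])
for r in env.tip_of("wrist","white_tray")[:2]: print(r, at(c,r['centre'],0))
print(px(c,[.549,.246,.017]))
E
```

```text
time_s: 1.52
position: [0.3825, 0.3531, 0.2484]
tool_rot: [[-0.958, 0.286, 0.0], [0.286, 0.958, -0.0], [-0.0, 0.0, -1.0]]
ft_force: [-0.3, 0.3, -0.3]
grip_width: 0.0854
gripper_force: 0.0
time_s: 2.15
position: [0.53, 0.2398, 0.1981]
tool_rot: [[-0.992, -0.124, -0.001], [-0.124, 0.992, 0.0], [0.001, 0.0, -1.0]]
ft_force: [-0.9, 0.6, -0.1]
grip_width: 0.0854
gripper_force: 0.0
0.92 [454. 108. 133.  96.] [[0.4285, 0.3404, 104.6805, 61.7791, -73.0178], [0.4274, 0.3437, 107.8682, 63.6604, -73.0179]]
0.73 [321. 237.  69. 113.] [[0.5481, 0.2452, 102.4439, 60.6718, 6.6516], [0.5507, 0.2456, 105.5635, 62.5193, 6.6516]]
{'centre': [445.4, 111.0], 'conf': 0.89} [0.426061   0.34318954 0.        ]
{'centre': [320.5, 231.9], 'conf': 0.84} [0.54959559 0.24744791 0.        ]
[319.28307382 235.91281401]
```

View pics/w1.png

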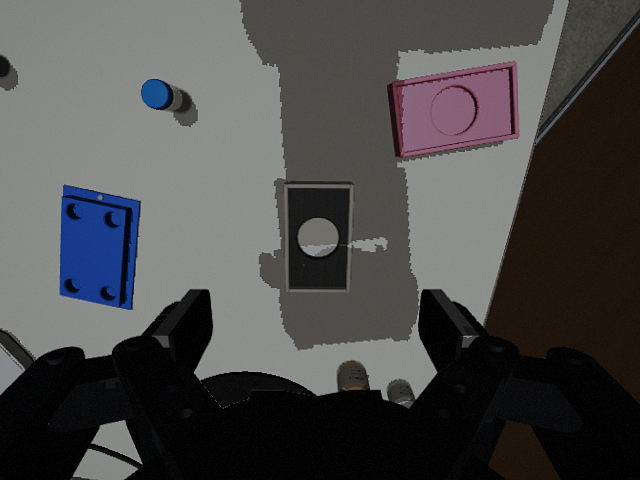

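The wrist picture shows the white tray upright at (318,237), the pink one at (455,110), the blue base at left and a bottle at (350,375). The grasp is at (0.549, 0.2455), yaw 6.7°.

```bash
python3 -c "
from h import *
print(env.tcp_to_tips)
go([.549,.2455,.024],6.7)"
```

```text
0.017
row [-0.0202, 0.0017, 0.175] [0.0003, 0.0006, 0.0101] t 2.3 pos [0.529  0.2412 0.199 ]
```

```bash
python3 -m pendant '[[1,-0.020,0.002,0.06,0,0,0.0101],[1,-0.020,0.002,0.11,0,0,0.0101],[1,-0.020,0.002,0.15,0,0,0.0101],[1,-0.020,0.002,0.174,0,0,0.0101],[1,-0.020,0.002,0.174,0,0,0.0101]]'
python3 -m pendant '[[0.6,0,0,0,0,0,0],[0.3,0,0,0,0,0,0],[0,0,0,0,0,0,0],[0,0,0,0,0,0,0],[0,0,0,0,0,0,0]]' 40
python3 -m pendant '[[0,0,0,-0.01,0,0,0],[0,0,0,-0.03,0,0,0],[0,0,0,-0.07,0,0,0],[0,0,0,-0.09,0,0,0],[0,0,0,-0.09,0,0,0]]'
python3 -c "
from h import *
c=look('w2')
go([.576,-.135,.135],-28.6)"
```

```text
time_s: 2.92
position: [0.5482, 0.2454, 0.0236]
tool_rot: [[-0.993, -0.117, -0.003], [-0.117, 0.993, -0.001], [0.003, -0.0, -1.0]]
ft_force: [0.3, 0.2, 0.3]
grip_width: 0.0854
gripper_force: 0.0
time_s: 3.55
position: [0.5502, 0.2451, 0.0263]
tool_rot: [[-0.993, -0.115, 0.003], [-0.115, 0.993, 0.001], [-0.003, 0.001, -1.0]]
ft_force: [-2.2, 1.4, 6.2]
grip_width: 0.0595
gripper_force: 43.0
time_s: 4.18
position: [0.5502, 0.2446, 0.1164]
tool_rot: [[-0.993, -0.115, 0.004], [-0.115, 0.993, 0.001], [-0.004, 0.0, -1.0]]
ft_force: [-0.1, 0.6, -1.3]
grip_width: 0.0587
gripper_force: 44.0
row [0.0174, -0.38, -0.0202] [0.0003, 0.001, 0.6146] t 4.22 pos [0.5496 0.2445 0.1148]
```

View pics/w2.png

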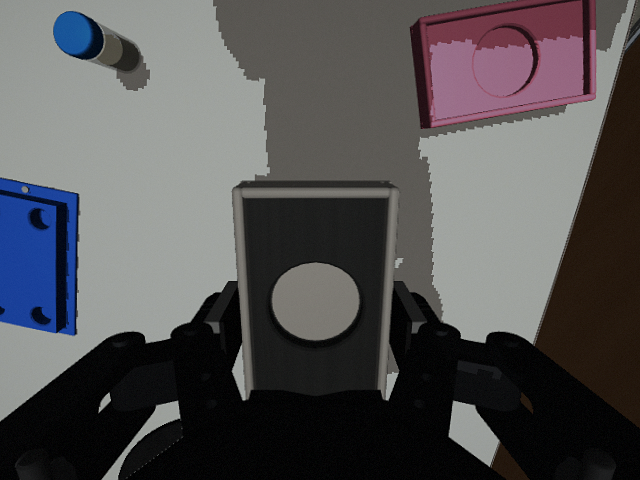

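The tray is held squarely, its pocket centre at (316,301). Next I measure its pose relative to the TCP and carry it towards the white base.

```bash
python3 - <<'E'
from h import *
c=cam("wrist"); g=c['image'].min(2); m=(g>110)
k=blob(m,(316,301)); M=cv2.minEnclosingCircle(k); (u,v),r=cv2.minAreaRect(k)[0],M[1]
print(u,v,r,cv2.boundingRect(k))
s=env.observe(); R=s['tool_rot']
for dz in (.026,.024): 
    p=at(c,(u,v),s['position'][2]-dz+.017); print(np.round(R.T@(p-s['position']),4))
r=env.trace("wrist","white_tray"); 
for q in r[:2]: print(q['conf'],np.round(q['bbox']))
E
python3 -m pendant '[[0,0,-0.06,-0.04,0,0,0],[0,0,-0.12,-0.06,0,0,0],[0,0,-0.18,-0.06,0,0,0],[0,0,-0.24,-0.06,0,0,0],[0,0,-0.30,-0.06,0,0,0]]'
python3 -m pendant '[[0,0.0174,-0.08,0,0,0,0.15],[0,0.0174,-0.08,0,0,0,0.3],[0,0.0174,-0.08,0,0,0,0.45],[0,0.0174,-0.08,0,0,0,0.6146],[0,0.0174,-0.08,0,0,0,0.6146]]'
python3 - <<'E'
from h import *
c=look('w3')
for q in env.trace("wrist","white_base")[:2]: print(q['conf'],np.round(q['bbox']))
go([.566,-.145,.15],-28.6)
E
```

```text
315.0 300.5 42.664485931396484 (273, 263, 85, 76)
[-0.0006  0.      0.009 ]
[0.0004 0.     0.007 ]
0.84 [315. 287. 166. 219.]
0.62 [506.  65. 188. 129.]
time_s: 4.95
position: [0.5836, -0.0535, 0.1733]
tool_rot: [[-0.993, -0.115, -0.002], [-0.115, 0.993, 0.001], [0.002, 0.001, -1.0]]
ft_force: [1.2, 0.2, -1.3]
grip_width: 0.0592
gripper_force: 44.2
time_s: 5.58
position: [0.5756, -0.1329, 0.1732]
tool_rot: [[-0.879, 0.478, -0.002], [0.478, 0.879, 0.001], [0.002, -0.0, -1.0]]
ft_force: [0.5, -0.5, -1.0]
grip_width: 0.0594
gripper_force: 44.2
0.71 [296. 165.  88.  32.]
row [0.0027, -0.0153, 0.0237] [-0.0001, -0.0013, 0.0036] t 5.67 pos [ 0.5757 -0.1328  0.1737]
```

View pics/w3.png

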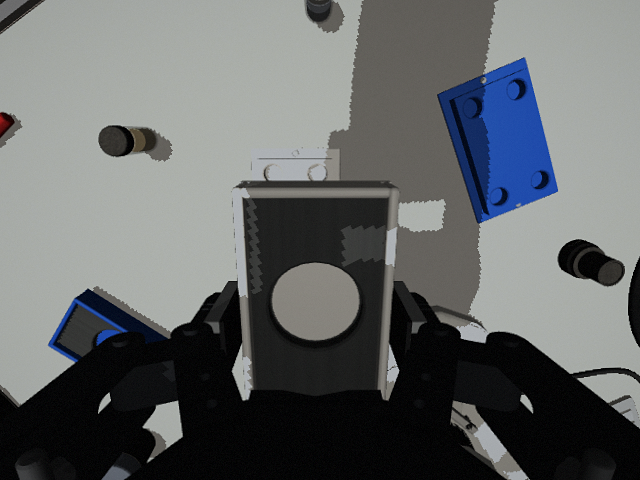

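The tray hides most of the white base, with only its near end at (296,165) showing, so I step aside to see it.

```bash
python3 -m pendant '[[0,-0.03,0.06,-0.01,0,0,0],[0,-0.062,0.114,-0.02,0,0,0],[0,-0.062,0.114,-0.02,0,0,0],[0,-0.062,0.114,-0.02,0,0,0]]'
python3 - <<'E'
from h import *
c=look('w4')
u,v=px(c,[.566,-.145,.014]); print(u,v)
x0,y0=int(max(0,u-100)),int(max(0,v-90)); a=c['image'][y0:y0+180,x0:x0+200]; print(x0,y0)
a=cv2.createCLAHE(3,(4,4)).apply(cv2.cvtColor(a,6)); cv2.imwrite('pics/w4c.png',cv2.resize(a,None,fx=3.3,fy=3.3,interpolation=2))
for q in env.trace("wrist","white_base")[:2]:
    k=blob(q['mask'],(u,v)); print(q['conf'],np.round(q['bbox']),np.round(rect(c,k,.008),4))
for q in env.tip_of("wrist","white_base")[:2]: print(q,at(c,q['centre'],0))
E
```

```text
time_s: 6.18
position: [0.6846, -0.0622, 0.1933]
tool_rot: [[-0.879, 0.477, -0.002], [0.477, 0.879, 0.0], [0.002, -0.001, -1.0]]
ft_force: [-0.9, 0.5, -3.3]
grip_width: 0.0589
gripper_force: 46.6
163.23626041696411 141.73218119578303
63 51
0.88 [165. 138.  95. 136.] [  0.5673  -0.1447 115.3024  75.592  -29.2705]
{'centre': [166.7, 141.4], 'conf': 0.77} [ 0.5645332  -0.14736997  0.        ]
```

View pics/w4c.png

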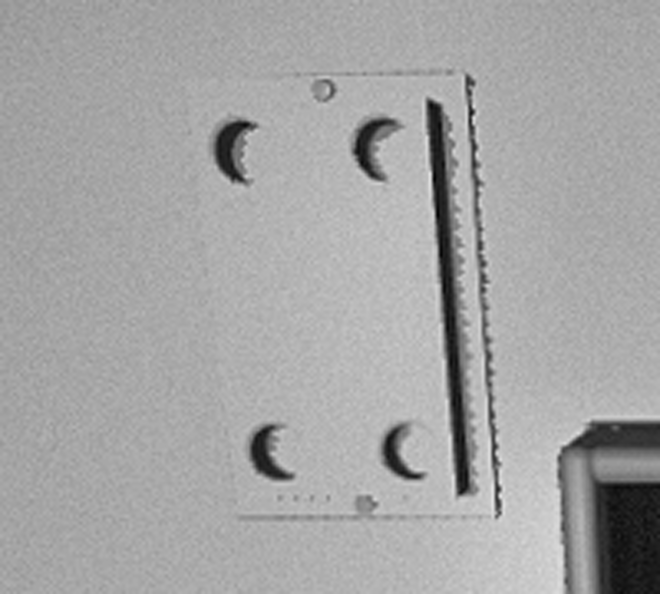

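The four sockets show as crescents in the crop at (246,151), (386,149), (279,452) and (412,451).

```bash
python3 - <<'E'
from h import *
c=cam("wrist")
P=[at(c,(63+x/3.3,51+y/3.3),.014) for x,y in [(246,151),(386,149),(279,452),(412,451)]]
P=np.array(P); print(np.round(P,4)); print(np.round(P.mean(0),4))
d=P[2]-P[0]+P[3]-P[1]; w=P[1]-P[0]+P[3]-P[2]; print(np.linalg.norm(d)/2,np.linalg.norm(w)/2,np.degrees(np.arctan2(d[1],d[0])),np.degrees(np.arctan2(w[1],w[0]))-90)
p=P.mean(0); p[2]=.10
go(p,np.degrees(np.arctan2(d[1],d[0])))
E
```

```text
[[ 0.5242 -0.144   0.014 ]
 [ 0.5414 -0.1125  0.014 ]
 [ 0.5909 -0.181   0.014 ]
 [ 0.6082 -0.1492  0.014 ]]
[ 0.5662 -0.1467  0.014 ]
0.07621250365847759 0.03604427561584561 -28.882657920202465 -28.64093693664455
row [0.0632, -0.1297, 0.0941] [-0.0001, -0.0017, 0.0044] t 6.38 pos [ 0.6839 -0.0632  0.1939]
```

Spacing is 76.2 × 36.0 mm, as it should be. I go above the base and then lower with a force check.

```bash
python3 -m pendant '[[0,0.03,-0.06,0.0,0,0,0.004],[0,0.06,-0.12,0.02,0,0,0.004],[0,0.063,-0.13,0.06,0,0,0.004],[0,0.063,-0.13,0.094,0,0,0.004],[0,0.063,-0.13,0.094,0,0,0.004]]'
python3 -m pendant '[[0,0,0,0,0,0,0],[0,0,0,0,0,0,0]]'
python3 - <<'E'
from h import *
for i in range(3): cam("wrist"); go([.5662,-.1467,.045],-28.8)
E
```

```text
time_s: 7.0
position: [0.566, -0.1471, 0.0992]
tool_rot: [[-0.876, 0.483, -0.003], [0.483, 0.876, 0.001], [0.003, -0.001, -1.0]]
ft_force: [-0.3, -0.6, -0.3]
grip_width: 0.059
gripper_force: 46.7
time_s: 7.25
position: [0.5681, -0.1468, 0.102]
tool_rot: [[-0.876, 0.482, 0.003], [0.482, 0.876, -0.001], [-0.003, 0.0, -1.0]]
ft_force: [0.1, -0.2, -0.7]
grip_width: 0.059
gripper_force: 46.7
row [0.0017, -0.0009, 0.0567] [0.0, 0.0027, -0.0] t 7.3 pos [ 0.568  -0.1467  0.1017]
row [0.0015, -0.0009, 0.0564] [0.0, 0.0021, -0.0001] t 7.35 pos [ 0.5679 -0.1466  0.1014]
row [0.0013, -0.0009, 0.0561] [0.0, 0.0015, -0.0001] t 7.4 pos [ 0.5677 -0.1465  0.1012]
```

```bash
python3 -m pendant '[[0,0.001,-0.0008,0.03,0,0,0],[0,0.001,-0.0008,0.05,0,0,0],[0,0.001,-0.0008,0.056,0,0,0],[0,0.001,-0.0008,0.056,0,0,0],[0,0.001,-0.0008,0.056,0,0,0]]'
python3 -m pendant '[[0,0,0,0.004,0,0,0],[0,0,0,0.008,0,0,0],[0,0,0,0.010,0,0,0],[0,0,0,0.012,0,0,0],[0,0,0,0.012,0,0,0]]'
python3 - <<'E'
from h import *
look("w5"); go([.5662,-.1467,.028],-28.8)
print(env.observe()['ft_force'])
E
```

```text
time_s: 8.02
position: [0.5666, -0.1469, 0.0453]
tool_rot: [[-0.876, 0.482, 0.002], [0.482, 0.876, -0.001], [-0.002, 0.0, -1.0]]
ft_force: [0.2, 0.0, -2.2]
grip_width: 0.0591
gripper_force: 46.7
time_s: 8.65
position: [0.5661, -0.1468, 0.0325]
tool_rot: [[-0.876, 0.482, 0.0], [0.482, 0.876, -0.0], [-0.0, -0.0, -1.0]]
ft_force: [-1.2, 0.8, 1.0]
grip_width: 0.0588
gripper_force: 47.0
row [-0.0, 0.0001, 0.0045] [-0.0, 0.0002, -0.0004] t 8.7 pos [ 0.5661 -0.1468  0.0325]
[-1.23064466 -0.65267528  0.20616566]
```

```bash
python3 -m pendant '[[0,0,0,0.002,0,0,0],[0,0,0,0.003,0,0,0],[0,0,0,0.004,0,0,0],[0,0,0,0.004,0,0,0]]'
python3 -m pendant '[[0.3,0,0,0,0,0,0],[0.6,0,0,0,0,0,0],[1,0,0,0,0,0,0],[1,0,0,0,0,0,0],[1,0,0,0,0,0,0]]'
python3 -m pendant '[[1,0,0,-0.02,0,0,0],[1,0,0,-0.06,0,0,0],[1,0,0,-0.10,0,0,0],[1,0,0,-0.14,0,0,0],[1,0,0,-0.14,0,0,0]]'
python3 - <<'E'
from h import *
c=look("w6")
k=blob(c['image'].min(2)>110,px(c,[.5662,-.1467,.022])); print(cv2.boundingRect(k), at(c,cv2.minAreaRect(k)[0],.022))
for q in env.trace("wrist","white_tray")[:2]:
    k=blob(q['mask'],px(c,[.5662,-.1467,.022])); print(q['conf'],np.round(q['bbox']),np.round(rect(c,k,.034),4))
c=cam("side");cv2.imwrite('pics/s6.png',cv2.resize(c['image'][240:400,260:460],None,fx=2.5,fy=2.5,interpolation=2))
a=cv2.imread('pics/w6.png'); b=cv2.imread('pics/s6.png'); cv2.imwrite('pics/m6.png',np.hstack([cv2.resize(a[60:420,150:510],(400,400)),cv2.resize(b,(400,320),).copy() if 0 else np.vstack([cv2.resize(b,(400,320)),np.zeros((80,400,3),np.uint8)])]))
go([.575,-.335,.2],25)
E
```

```text
time_s: 9.2
position: [0.5662, -0.1468, 0.0314]
tool_rot: [[-0.876, 0.482, 0.002], [0.482, 0.876, -0.001], [-0.002, -0.0, -1.0]]
ft_force: [-9.8, 4.5, 27.4]
grip_width: 0.0589
gripper_force: 50.2
time_s: 9.82
position: [0.5661, -0.1468, 0.028]
tool_rot: [[-0.876, 0.482, -0.0], [0.482, 0.876, 0.0], [0.0, -0.0, -1.0]]
ft_force: [-0.3, -0.2, 0.6]
grip_width: 0.0853
gripper_force: 0.0
time_s: 10.45
position: [0.5672, -0.1472, 0.1711]
tool_rot: [[-0.876, 0.482, 0.005], [0.482, 0.876, -0.003], [-0.006, 0.0, -1.0]]
ft_force: [0.7, -0.0, -0.5]
grip_width: 0.0855
gripper_force: 0.0
(293, 198, 33, 42) [ 0.56228416 -0.14960209  0.022     ]
0.83 [318. 218.  79. 124.] [  0.5654  -0.145  101.0413  60.2642 -29.076 ]
row [-0.099, -0.1606, -0.033] [0.0009, -0.0019, -0.9394] t 10.6 pos [ 0.5657 -0.1466  0.1672]
```

View pics/m6.png

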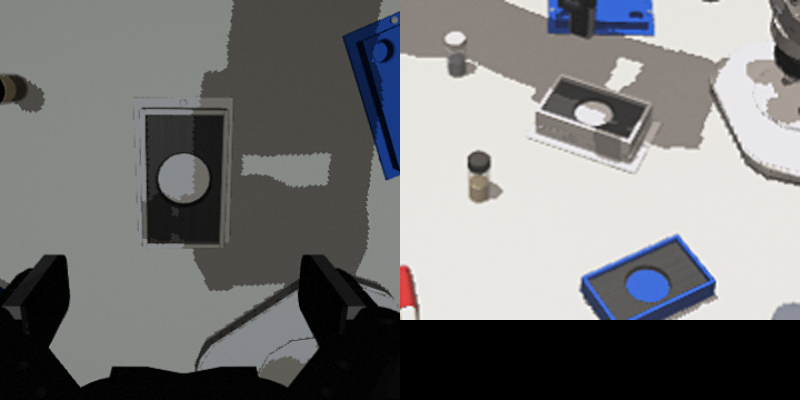

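The white tray (crop left, centre (183,178)) lies flat on its base, and the side view shows it flush. Next is the blue tray.

```bash
python3 -m pendant '[[1,-0.03,-0.05,-0.03,0,0,-0.18],[1,-0.06,-0.10,-0.03,0,0,-0.36],[1,-0.08,-0.14,-0.033,0,0,-0.54],[1,-0.099,-0.1606,-0.033,0,0,-0.72],[1,-0.099,-0.1606,-0.033,0,0,-0.90]]'
python3 -m pendant '[[1,0,0,0,0,0,-0.04],[1,0,0,0,0,0,-0.04],[1,0,0,0,0,0,-0.04]]'
python3 - <<'E'
from h import *
c=look("w7"); i=c['image'].astype(int)
u0=px(c,[.591,-.352,.02]); print(u0)
for q in env.trace("wrist","blue_tray")[:2]:
    k=blob(q['mask'],u0); print(q['conf'],np.round(q['bbox']),np.round(rect(c,k,.029),4))
m=(i[:,:,0]-i[:,:,2]>50)
k=blob(m,u0); print(cv2.boundingRect(k),np.round(rect(c,k,.029),4))
cs,_=cv2.findContours(m.astype(np.uint8),cv2.RETR_LIST,cv2.CHAIN_APPROX_NONE)
for k in cs:
    if 300<cv2.contourArea(k): (u,v),s,_=cv2.minAreaRect(k); print('blob',u,v,s,at(c,(u,v),.017))
E
```

```text
time_s: 11.22
position: [0.5749, -0.3372, 0.1988]
tool_rot: [[-0.921, -0.39, -0.002], [-0.39, 0.921, 0.002], [0.002, 0.003, -1.0]]
ft_force: [0.1, -0.5, -0.2]
grip_width: 0.0856
gripper_force: 0.0
time_s: 11.6
position: [0.5753, -0.3351, 0.2005]
tool_rot: [[-0.906, -0.422, -0.001], [-0.422, 0.906, 0.001], [0.001, 0.001, -1.0]]
ft_force: [0.1, -0.0, 0.2]
grip_width: 0.0854
gripper_force: 0.0
[290.80871949 222.74028877]
(254, 167, 71, 110) [ 0.5899 -0.3525 98.1988 59.4062 24.8571]
blob 239.40187072753906 374.0724182128906 (82.33184051513672, 21.46917724609375) [ 0.76259965 -0.33509238  0.017     ]
blob 623.3013305664062 347.7401428222656 (58.24578094482422, 59.583709716796875) [0.56787519 0.02078236 0.017     ]
blob 291.0 221.0 (38.0, 40.0) [ 0.59018256 -0.35238702  0.017     ]
blob 289.5 222.5 (105.0, 63.0) [ 0.59203882 -0.35305779  0.017     ]
blob 289.0 221.5 (109.0, 70.0) [ 0.59137527 -0.35384789  0.017     ]
```

View pics/w7.png

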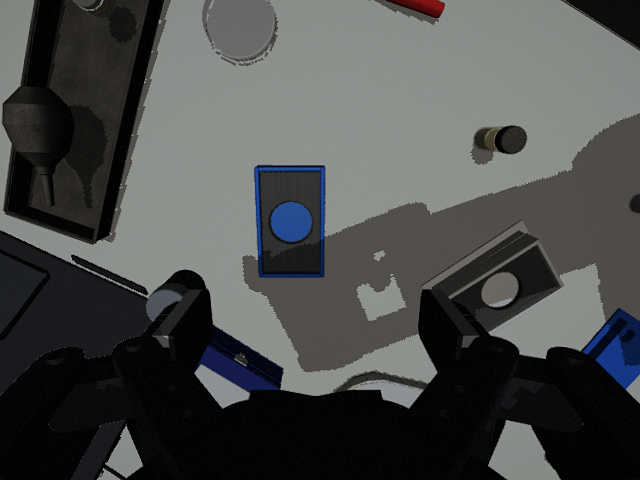

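The wrist picture shows the blue tray at (290,221), clear of the cup at (170,290) and the white tray at (495,285).

```bash
python3 -c "
from h import *
go([.590,-.3525,.0255],24.9)"
```

```text
row [-0.0059, -0.0221, 0.1754] [0.0006, -0.0002, 0.0019] t 11.7 pos [ 0.5754 -0.3351  0.2009]
```

```bash
python3 -m pendant '[[1,-0.006,-0.022,0.06,0,0,0.002],[1,-0.006,-0.022,0.11,0,0,0.002],[1,-0.006,-0.022,0.15,0,0,0.002],[1,-0.006,-0.022,0.175,0,0,0.002],[1,-0.006,-0.022,0.175,0,0,0.002]]'
python3 -m pendant '[[0.6,0,0,0,0,0,0],[0.3,0,0,0,0,0,0],[0,0,0,0,0,0,0],[0,0,0,0,0,0,0],[0,0,0,0,0,0,0]]' 40
python3 -m pendant '[[0,0,0,-0.01,0,0,0],[0,0,0,-0.03,0,0,0],[0,0,0,-0.08,0,0,0],[0,0,0,-0.14,0,0,0],[0,0,0,-0.15,0,0,0]]'
python3 -c "
from h import *
c=look('w8'); i=c['image'].astype(int); m=(i[:,:,0]-i[:,:,2]>50)
k=blob(m[:,:],(316,301))
s=env.observe(); R=s['tool_rot']
cs,_=cv2.findContours(m.astype(np.uint8),cv2.RETR_LIST,cv2.CHAIN_APPROX_NONE)
for k in cs:
    if 300<cv2.contourArea(k):
        u=cv2.minAreaRect(k); print(u[0],u[1],np.round(R.T@(at(c,u[0],s['position'][2]-.025+.017)-s['position']),4))
go([.58,-.10,.175],-5)"
```

```text
time_s: 12.32
position: [0.5894, -0.3519, 0.0244]
tool_rot: [[-0.907, -0.421, -0.003], [-0.421, 0.907, 0.003], [0.002, 0.004, -1.0]]
ft_force: [0.1, 0.2, -0.2]
grip_width: 0.0856
gripper_force: 0.0
time_s: 12.95
position: [0.5909, -0.3532, 0.0283]
tool_rot: [[-0.907, -0.421, 0.003], [-0.421, 0.907, -0.002], [-0.001, -0.003, -1.0]]
ft_force: [-0.9, 0.2, 8.0]
grip_width: 0.0588
gripper_force: 43.9
time_s: 13.58
position: [0.5912, -0.3533, 0.1819]
tool_rot: [[-0.907, -0.421, 0.007], [-0.421, 0.907, -0.006], [-0.004, -0.008, -1.0]]
ft_force: [0.4, 0.3, -2.2]
grip_width: 0.0592
gripper_force: 44.1
(621.0, 390.0) (60.0, 36.0) [-0.0486  0.1462  0.0073]
(616.2699584960938, 364.2491455078125) (6.726277828216553, 72.34988403320312) [-0.0338  0.1398  0.0073]
(315.5, 299.0) (76.0, 85.0) [ 0.0004 -0.0007  0.008 ]
(314.4501953125, 292.463623046875) (164.03639221191406, 211.807861328125) [ 0.0035 -0.0011  0.008 ]
row [-0.0969, 0.234, 0.0043] [-0.0046, 0.0038, 0.5223] t 13.62 pos [ 0.5907 -0.353   0.1803]
```

```bash
python3 -m pendant '[[0,-0.02,0.05,0,0,0,0.12],[0,-0.04,0.10,0,0,0,0.24],[0,-0.06,0.15,0,0,0,0.36],[0,-0.08,0.20,0,0,0,0.48],[0,-0.0969,0.234,0,0,0,0.5223]]'
python3 -m pendant '[[0,0,0,0,0,0,0],[0,0,0,0,0,0,0],[0,0,0,0,0,0,0]]'
python3 - <<'E'
from h import *
c=look('w9')
u,v=px(c,[.59,.034,.014]); print(u,v)
x0,y0=int(min(440,u-100)),int(max(0,v-90)); a=c['image'][y0:y0+180,x0:x0+200]; print(x0,y0)
a=cv2.createCLAHE(3,(4,4)).apply(a[:,:,0]); cv2.imwrite('pics/w9c.png',cv2.resize(a,None,fx=3.3,fy=3.3,interpolation=2))
for q in env.trace("wrist","blue_base")[:2]:
    k=blob(q['mask'],(u,v)); print(q['conf'],np.round(q['bbox']),np.round(rect(c,k,.008),4))
go([.59,.034,.1],-5)
E
```

```text
time_s: 14.25
position: [0.5782, -0.097, 0.1748]
tool_rot: [[-0.996, 0.089, -0.003], [0.089, 0.996, 0.001], [0.003, 0.001, -1.0]]
ft_force: [-0.4, -1.1, -1.3]
grip_width: 0.0588
gripper_force: 44.1
time_s: 14.62
position: [0.5793, -0.1006, 0.1757]
tool_rot: [[-0.996, 0.088, -0.001], [0.088, 0.996, 0.0], [0.001, 0.0, -1.0]]
ft_force: [0.3, -0.5, -1.4]
grip_width: 0.0589
gripper_force: 44.2
473.68383016305893 218.4377111689173
373 128
0.87 [469. 218. 102. 129.] [ 5.92900e-01  3.03000e-02  1.15131e+02  7.42942e+01 -5.31220e+00]
row [0.0012, 0.1349, 0.076] [0.0001, -0.0005, -0.0014] t 14.72 pos [ 0.5793 -0.1005  0.176 ]
```

View pics/w9c.png

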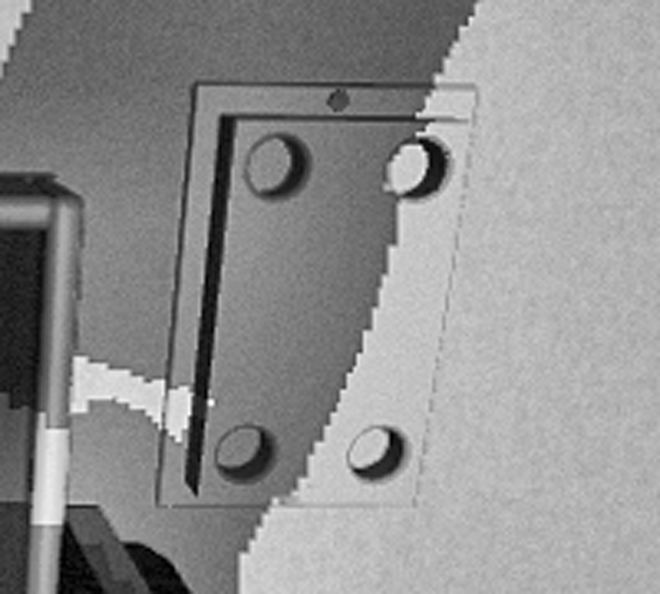

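The sockets are at (278,166), (418,167), (245,454) and (377,453) in the crop.

```bash
python3 - <<'E'
from h import *
c=cam("wrist")
P=np.array([at(c,(373+x/3.3,128+y/3.3),.014) for x,y in [(278,166),(418,167),(245,454),(377,453)]])
print(np.round(P.mean(0),4))
d=P[2]-P[0]+P[3]-P[1]; w=P[1]-P[0]+P[3]-P[2]; print(np.linalg.norm(d)/2,np.linalg.norm(w)/2,np.degrees(np.arctan2(d[1],d[0])),np.degrees(np.arctan2(w[1],w[0]))-90)
p=P.mean(0); p[2]=.10
go(p,np.degrees(np.arctan2(d[1],d[0])))
E
```

```text
[0.5945 0.0336 0.014 ]
0.07643293862109571 0.03583794907316896 -5.582601060563653 -5.010052674156114
row [-0.0033, 0.1348, 0.0761] [0.0, -0.0003, 0.0089] t 14.78 pos [ 0.5794 -0.1004  0.1761]
```

```bash
python3 -m pendant '[[0,-0.0028,0.05,0.0,0,0,0.006],[0,-0.0028,0.10,0.02,0,0,0.006],[0,-0.0028,0.1348,0.05,0,0,0.006],[0,-0.0028,0.1348,0.076,0,0,0.006],[0,-0.0028,0.1348,0.076,0,0,0.006]]'
python3 -m pendant '[[0,0,0,0,0,0,0],[0,0,0,0,0,0,0],[0,0,0,0,0,0,0]]'
python3 - <<'E'
from h import *
for i in range(2): c=cam("wrist"); go([.594,.0336,.045],-5.3)
E
```

```text
time_s: 15.4
position: [0.5932, 0.0345, 0.0987]
tool_rot: [[-0.996, 0.093, -0.004], [0.093, 0.996, 0.0], [0.004, 0.0, -1.0]]
ft_force: [0.4, -0.1, -1.6]
grip_width: 0.0588
gripper_force: 44.2
time_s: 15.78
position: [0.5943, 0.0341, 0.1011]
tool_rot: [[-0.996, 0.094, 0.001], [0.094, 0.996, -0.0], [-0.001, -0.0, -1.0]]
ft_force: [0.4, 0.4, -2.0]
grip_width: 0.0589
gripper_force: 44.2
row [0.0002, -0.0006, 0.0559] [-0.0, 0.001, -0.0013] t 15.82 pos [0.5942 0.0342 0.1009]
row [0.0001, -0.0007, 0.0558] [-0.0, 0.0008, -0.0012] t 15.88 pos [0.5941 0.0343 0.1008]
```

```bash
python3 -m pendant '[[0,0,-0.0006,0.03,0,0,0],[0,0,-0.0006,0.05,0,0,0],[0,0,-0.0006,0.055,0,0,0],[0,0,-0.0006,0.055,0,0,0],[0,0,-0.0006,0.055,0,0,0]]'
python3 -m pendant '[[0,0,0,0.004,0,0,0],[0,0,0,0.008,0,0,0],[0,0,0,0.010,0,0,0],[0,0,0,0.010,0,0,0],[0,0,0,0.010,0,0,0]]'
python3 -c "
from h import *
cam('wrist'); go([.594,.0336,.030],-5.3)"
```

```text
time_s: 16.5
position: [0.5944, 0.0338, 0.0463]
tool_rot: [[-0.996, 0.093, 0.002], [0.093, 0.996, -0.0], [-0.002, -0.0, -1.0]]
ft_force: [-0.3, 0.6, -1.1]
grip_width: 0.0589
gripper_force: 44.2
time_s: 17.12
position: [0.594, 0.0339, 0.0354]
tool_rot: [[-0.996, 0.093, 0.0], [0.093, 0.996, 0.0], [-0.0, 0.0, -1.0]]
ft_force: [-0.6, 0.4, -1.5]
grip_width: 0.059
gripper_force: 44.2
row [-0.0, -0.0003, 0.0054] [-0.0, 0.0002, -0.0009] t 17.18 pos [0.594  0.0339 0.0354]
```

```bash
python3 -m pendant '[[0,0,0,0.002,0,0,0],[0,0,0,0.004,0,0,0],[0,0,0,0.005,0,0,0],[0,0,0,0.006,0,0,0]]'
python3 -m pendant '[[0.3,0,0,0,0,0,0],[0.6,0,0,0,0,0,0],[1,0,0,0,0,0,0],[1,0,0,0,0,0,0],[1,0,0,0,0,0,0]]'
python3 -m pendant '[[1,0,0,-0.02,0,0,0],[1,0,0,-0.06,0,0,0],[1,0,0,-0.10,0,0,0],[1,0,0,-0.14,0,0,0],[1,0,0,-0.14,0,0,0]]'
python3 - <<'E'
from h import *
c=look("w10")
for q in env.trace("wrist","blue_tray")[:1]:
    k=blob(q['mask'],px(c,[.594,.0336,.022])); print(q['conf'],np.round(q['bbox']),np.round(rect(c,k,.034),4))
a=c['image']
c=cam("side");b=c['image'][210:300,300:430]
cv2.imwrite('pics/m10.png',np.hstack([cv2.resize(a[60:420,150:510],(400,400)),np.vstack([cv2.resize(b,(400,277),interpolation=2),np.zeros((123,400,3),np.uint8)])]))
c=cam("top"); print(np.round([px(c,[.445,.11,.052]),px(c,[.433,-.05,.048])]))
for t in ("blue_vial","white_vial"):
    for n in ("top","side"):
        for q in env.find_in(n,t)[:2]: print(t,n,round(q['conf'],2),np.round(q['bbox']))
go([.415,.11,.17],0)
E
```

```text
time_s: 17.68
position: [0.5941, 0.0339, 0.0332]
tool_rot: [[-0.996, 0.093, 0.002], [0.093, 0.996, -0.001], [-0.002, -0.001, -1.0]]
ft_force: [-15.0, 1.0, 40.4]
grip_width: 0.0593
gripper_force: 48.9
time_s: 18.3
position: [0.5939, 0.0339, 0.029]
tool_rot: [[-0.996, 0.093, -0.0], [0.093, 0.996, 0.0], [0.0, 0.0, -1.0]]
ft_force: [0.4, 0.1, 0.3]
grip_width: 0.0854
gripper_force: 0.0
time_s: 18.92
position: [0.5951, 0.0338, 0.1722]
tool_rot: [[-0.996, 0.093, 0.006], [0.093, 0.996, -0.001], [-0.006, -0.0, -1.0]]
ft_force: [0.0, 0.4, -0.6]
grip_width: 0.0854
gripper_force: 0.0
0.8 [316. 222.  78. 127.] [ 5.935000e-01  3.450000e-02  1.026031e+02  6.098850e+01 -4.826000e+00]
[[282. 266.]
 [353. 272.]]
blue_vial side 0.46 [291. 220.  15.  24.]
white_vial side 0.57 [288. 267.   8.  20.]
row [0.1851, 0.0591, -0.0012] [0.0001, -0.0015, -0.0934] t 19.32 pos [0.5937 0.0339 0.1685]
```

View pics/m10.png

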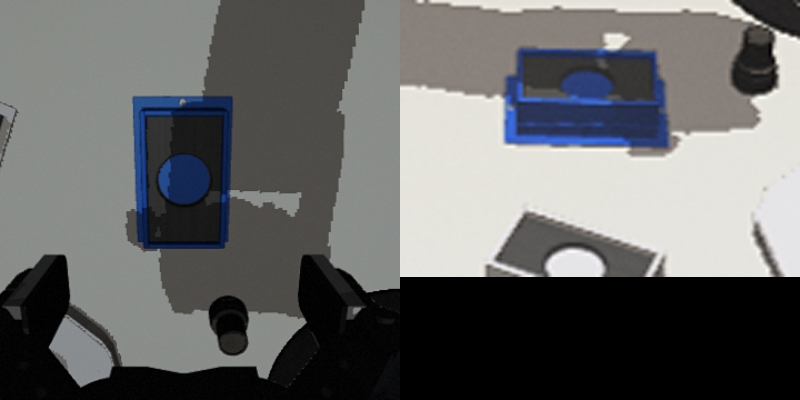

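The blue tray sits square on its base, and the side crop shows it flush. On to the blue vial.

```bash
python3 -m pendant '[[1,0.06,0.019,0,0,0,-0.05],[1,0.12,0.038,0,0,0,-0.093],[1,0.175,0.057,0,0,0,-0.093],[1,0.175,0.059,0,0,0,-0.093],[1,0.175,0.059,0,0,0,-0.093]]'
python3 -m pendant '[[1,0,0,0,0,0,0],[1,0,0,0,0,0,0]]'
python3 - <<'E'
from h import *
c=look("w11"); i=c['image'].astype(int); u0=px(c,[.445,.11,.052]); print(u0)
k=blob(i[:,:,0]-i[:,:,2]>50,u0); b=cv2.minAreaRect(k); print(b,np.round(at(c,b[0],.052),4),np.round(at(c,b[0],.047),4))
for t in ("blue_vial","white_vial"):
  for q in env.trace("wrist",t)[:2]: print(t,q['conf'],np.round(q['bbox']),at(c,q['bbox'][:2],.026))
  for q in env.tip_of("wrist",t)[:2]: print(q['conf'],q['centre'],at(c,q['centre'],0))
go([.445,.11,.032],0)
E
```

```text
time_s: 19.95
position: [0.4259, 0.109, 0.1696]
tool_rot: [[-1.0, 0.0, 0.001], [0.0, 1.0, -0.0], [-0.001, -0.0, -1.0]]
ft_force: [0.6, 0.3, 0.7]
grip_width: 0.0851
gripper_force: 0.0
time_s: 20.2
position: [0.4259, 0.1086, 0.1691]
tool_rot: [[-1.0, 0.001, -0.0], [0.001, 1.0, -0.0], [0.0, -0.0, -1.0]]
ft_force: [0.7, -0.5, 0.7]
grip_width: 0.0853
gripper_force: 0.0
[317.0244823  258.69953702]
((317.0, 260.0), (24.0, 26.0), 90.0) [0.446 0.11  0.052] [0.4478 0.11   0.047 ]
blue_vial 0.87 [318. 254.  31.  45.] [0.44996519 0.11050836 0.026     ]
0.91 [315.0, 240.2] [0.44611684 0.10846971 0.        ]
white_vial 0.6 [116. 235.  53.  44.] [ 0.43407123 -0.05251954  0.026     ]
0.71 [135.2, 225.2] [ 0.43211351 -0.04965321  0.        ]
row [-0.0197, 0.0012, 0.1372] [0.0, -0.0002, -0.0006] t 20.45 pos [0.4253 0.1088 0.1692]
```

View pics/w11.png

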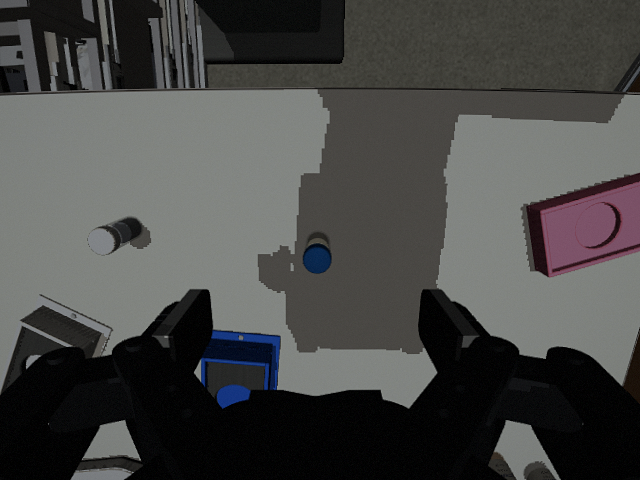

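The blue vial stands at (317,258), with the white vial at (112,237). The grasp is at (0.446, 0.110).

```bash
python3 -m pendant '[[1,-0.0205,0.0012,0.05,0,0,0],[1,-0.0205,0.0012,0.09,0,0,0],[1,-0.0205,0.0012,0.12,0,0,0],[1,-0.0205,0.0012,0.137,0,0,0],[1,-0.0205,0.0012,0.137,0,0,0]]'
python3 -m pendant '[[0.7,0,0,0,0,0,0],[0.5,0,0,0,0,0,0],[0.35,0,0,0,0,0,0],[0.2,0,0,0,0,0,0],[0,0,0,0,0,0,0]]' 25
python3 -m pendant '[[0,0,0,0,0,0,0],[0,0,0,0,0,0,0],[0,0,0,0,0,0,0]]'
python3 -c "
from h import *
cam('wrist'); go([.446,.11,.032],0)"
```

```text
time_s: 21.08
position: [0.4453, 0.1101, 0.0315]
tool_rot: [[-1.0, 0.0, -0.002], [0.0, 1.0, 0.0], [0.002, 0.0, -1.0]]
ft_force: [0.2, -0.3, 0.4]
grip_width: 0.0854
gripper_force: 0.0
time_s: 21.7
position: [0.4459, 0.1101, 0.0327]
tool_rot: [[-1.0, 0.0, 0.001], [0.0, 1.0, -0.0], [-0.001, -0.0, -1.0]]
ft_force: [-0.3, -0.1, 5.7]
grip_width: 0.0199
gripper_force: 26.9
time_s: 22.08
position: [0.4459, 0.1101, 0.0327]
tool_rot: [[-1.0, 0.0, 0.001], [0.0, 1.0, -0.0], [-0.001, -0.0, -1.0]]
ft_force: [-1.6, 0.5, 6.5]
grip_width: 0.0198
gripper_force: 26.9
row [-0.0001, -0.0001, 0.0007] [-0.0, 0.0007, -0.0004] t 22.12 pos [0.4459 0.1101 0.0327]
```

```bash
python3 -m pendant '[[0,0,0,-0.01,0,0,0],[0,0,0,-0.04,0,0,0],[0,0,0,-0.08,0,0,0],[0,0,0,-0.10,0,0,0],[0,0,0,-0.10,0,0,0]]'
python3 -m pendant '[[0,-0.03,-0.015,0,0,0,0],[0,-0.08,-0.04,0,0,0,0],[0,-0.12,-0.06,0,0,0,0],[0,-0.145,-0.075,0,0,0,0],[0,-0.148,-0.0765,0,0,0,0]]'
python3 -m pendant '[[0,0,0,0,0,0,0],[0,0,0,0,0,0,0],[0,0,0,0,0,0,0]]'
python3 - <<'E'
from h import *
c=look("w12"); a=c['image']
go([.594,.0336,.062],0)
c=cam("side");b=c['image'][180:280,300:430]
cv2.imwrite('pics/m12.png',np.hstack([cv2.resize(a[60:420,150:510],(400,400)),np.vstack([cv2.resize(b,(400,308),interpolation=2),np.zeros((92,400,3),np.uint8)])]))
E
```

```text
time_s: 22.75
position: [0.4462, 0.1102, 0.1336]
tool_rot: [[-1.0, 0.0, 0.003], [0.0, 1.0, -0.0], [-0.003, -0.0, -1.0]]
ft_force: [-0.5, -0.1, -1.7]
grip_width: 0.0199
gripper_force: 26.3
time_s: 23.38
position: [0.5941, 0.0327, 0.1306]
tool_rot: [[-1.0, 0.002, -0.002], [0.002, 1.0, 0.0], [0.002, 0.0, -1.0]]
ft_force: [-0.3, 0.3, 0.4]
grip_width: 0.0202
gripper_force: 26.3
time_s: 23.75
position: [0.5932, 0.0341, 0.1325]
tool_rot: [[-1.0, -0.0, -0.0], [-0.0, 1.0, 0.0], [0.0, 0.0, -1.0]]
ft_force: [0.1, 0.2, 0.7]
grip_width: 0.0196
gripper_force: 26.3
row [-0.0007, -0.0004, 0.0705] [-0.0, 0.0001, 0.0001] t 23.8 pos [0.5933 0.034  0.1325]
```

View pics/m12.png

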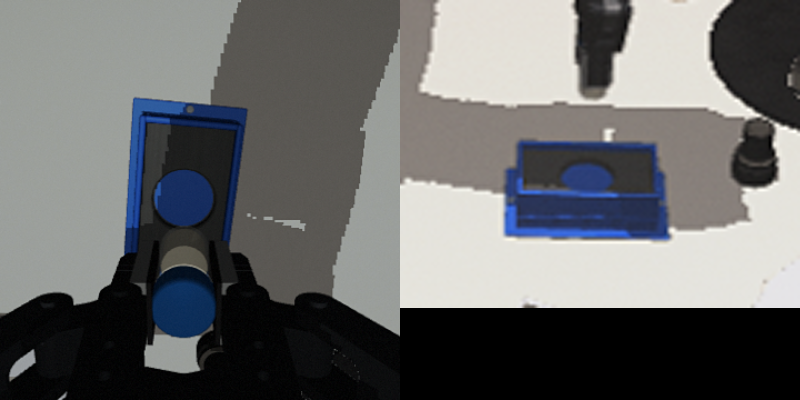

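The blue vial hangs upright above the pocket. At the final push both trays' TCP heights were exactly 5 mm above those at the table grasp (0.0332 vs 0.0283, 0.0314 vs 0.0263), which confirms both are home.

```bash
python3 -m pendant '[[0,-0.0007,-0.0004,0.03,0,0,0],[0,-0.0007,-0.0004,0.055,0,0,0],[0,-0.0007,-0.0004,0.068,0,0,0],[0,-0.0007,-0.0004,0.070,0,0,0],[0,-0.0007,-0.0004,0.070,0,0,0]]'
python3 -m pendant '[[0,0,0,0.002,0,0,0],[0,0,0,0.004,0,0,0],[0,0,0,0.006,0,0,0],[0,0,0,0.007,0,0,0],[0,0,0,0.007,0,0,0]]'
python3 -c "
from h import *
cam('wrist'); go([.594,.0336,.0548],0); print(env.observe()['ft_force'])"
```

```text
time_s: 24.48
position: [0.5948, 0.0332, 0.0631]
tool_rot: [[-1.0, 0.0, 0.001], [0.0, 1.0, -0.0], [-0.001, -0.0, -1.0]]
ft_force: [-0.7, -0.0, -0.5]
grip_width: 0.0195
gripper_force: 26.3
time_s: 25.1
position: [0.5944, 0.0332, 0.0553]
tool_rot: [[-1.0, 0.0, -0.0], [0.0, 1.0, 0.0], [0.0, 0.0, -1.0]]
ft_force: [-0.7, -0.3, -0.4]
grip_width: 0.0198
gripper_force: 26.3
row [0.0004, 0.0004, 0.0005] [-0.0, -0.0, -0.0004] t 25.15 pos [0.5944 0.0332 0.0553]
[-0.54592909 -0.18653464 -0.28974599]
```

```bash
python3 -m pendant '[[0,0,0,0.0005,0,0,0],[0,0,0,0.001,0,0,0],[0,0,0,0.001,0,0,0]]'
python3 -m pendant '[[0.3,0,0,0,0,0,0],[0.4,0,0,0,0,0,0],[0.6,0,0,0,0,0,0],[0.8,0,0,0,0,0,0],[1,0,0,0,0,0,0]]'
python3 -m pendant '[[1,0,0,-0.02,0,0,0],[1,0,0,-0.05,0,0,0],[1,0,0,-0.09,0,0,0],[1,0,0,-0.12,0,0,0],[1,0,0,-0.12,0,0,0]]'
python3 - <<'E'
from h import *
c=look("w13"); i=c['image'].astype(int)
for q in env.trace("wrist","blue_vial")[:1]: print(q['conf'],np.round(q['bbox']))
k=env.tip_of("wrist","blue_vial")
for q in k[:1]: print(q['conf'],q['centre'],at(c,q['centre'],.022))
print(px(c,[.594,.0336,.074]),px(c,[.594,.0336,.022]))
go([.413,-.05,.175],0)
E
```

```text
time_s: 25.52
position: [0.5945, 0.0332, 0.0547]
tool_rot: [[-1.0, 0.0, 0.001], [0.0, 1.0, -0.0], [-0.001, -0.0, -1.0]]
ft_force: [-0.9, 0.7, 5.3]
grip_width: 0.0198
gripper_force: 26.8
time_s: 26.15
position: [0.5944, 0.0332, 0.0543]
tool_rot: [[-1.0, 0.0, -0.0], [0.0, 1.0, -0.0], [0.0, -0.0, -1.0]]
ft_force: [0.1, -0.1, 0.7]
grip_width: 0.0837
gripper_force: 0.0
time_s: 26.78
position: [0.5952, 0.0331, 0.1765]
tool_rot: [[-1.0, 0.0, 0.005], [0.0, 1.0, -0.001], [-0.005, -0.001, -1.0]]
ft_force: [-0.3, 0.1, -1.4]
grip_width: 0.0855
gripper_force: 0.0
0.79 [314. 233.  34.  43.]
0.71 [316.2, 220.9] [0.59531075 0.03396879 0.022     ]
[315.80385284 236.9302137 ] [315.75114059 219.35069015]
row [0.1808, -0.0833, -0.0015] [0.0003, -0.0021, -0.0004] t 26.93 pos [0.5938 0.0332 0.1731]
```

The floor was felt at TCP 0.0547, where expected, and the blue vial stands in its pocket. Next is the white vial.

```bash
python3 -m pendant '[[1,0.055,-0.025,0,0,0,0],[1,0.11,-0.05,0,0,0,0],[1,0.165,-0.075,0,0,0,0],[1,0.178,-0.0833,0,0,0,0],[1,0.178,-0.0833,0,0,0,0]]'
python3 -m pendant '[[1,0,0,0,0,0,0],[1,0,0,0,0,0,0],[1,0,0,0,0,0,0]]'
python3 - <<'E'
from h import *
c=look("w14"); i=c['image']; u0=px(c,[.433,-.05,.048]); print(u0,px(c,[.433,-.05,0]))
for q in env.trace("wrist","white_vial")[:2]:
    print(q['conf'],np.round(q['bbox']))
    k=blob(q['mask'],u0); x,y,w,h=cv2.boundingRect(k)
    print('cap',at(c,(x+w/2,y+h-w/2),.048),w,h)
for q in env.tip_of("wrist","white_vial")[:2]: print(q['conf'],q['centre'],at(c,q['centre'],0))
go([.433,-.05,.0315],0)
u,v=map(int,u0); a=i[v-60:v+60,u-80:u+80]
side=cam("side"); b=side['image'][180:360,260:450]
cv2.imwrite('pics/m14.png',np.hstack([cv2.resize(a,(400,300),interpolation=2),cv2.resize(b,(317,300),interpolation=2)])); print(u-80,v-60)
E
```

```text
time_s: 27.55
position: [0.4163, -0.0504, 0.1741]
tool_rot: [[-1.0, 0.002, -0.0], [0.002, 1.0, 0.0], [0.0, 0.0, -1.0]]
ft_force: [0.6, -0.2, -0.1]
grip_width: 0.085
gripper_force: 0.0
time_s: 27.92
position: [0.4168, -0.0497, 0.1741]
tool_rot: [[-1.0, -0.0, -0.0], [-0.0, 1.0, 0.0], [0.0, 0.0, -1.0]]
ft_force: [-0.2, 0.1, 0.3]
grip_width: 0.0852
gripper_force: 0.0
[314.68896927 251.12463662] [314.76554415 234.28142766]
0.84 [312. 244.  21.  43.]
cap [ 0.43250139 -0.05165903  0.048     ] 27 40
0.81 [315.9, 235.8] [ 0.43440499 -0.04898961  0.        ]
row [-0.0165, -0.0001, 0.1428] [0.0, -0.0001, 0.0] t 28.07 pos [ 0.4165 -0.0499  0.1743]
234 191
```

View pics/m14.png

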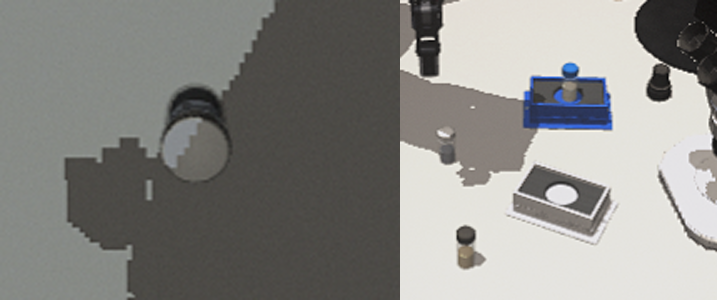

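The white vial's cap is at (312,250), and the side view shows the blue vial upright in its pocket. The grasp is at (0.4325, −0.0515).

```bash
python3 -m pendant '[[1,-0.016,-0.0015,0.05,0,0,0],[1,-0.016,-0.0015,0.09,0,0,0],[1,-0.016,-0.0015,0.12,0,0,0],[1,-0.016,-0.0015,0.1425,0,0,0],[1,-0.016,-0.0015,0.1425,0,0,0]]'
python3 -m pendant '[[0.7,0,0,0,0,0,0],[0.5,0,0,0,0,0,0],[0.35,0,0,0,0,0,0],[0.2,0,0,0,0,0,0],[0,0,0,0,0,0,0]]' 25
python3 -m pendant '[[0,0,0,0,0,0,0],[0,0,0,0,0,0,0]]'
python3 -m pendant '[[0,0,0,-0.01,0,0,0],[0,0,0,-0.04,0,0,0],[0,0,0,-0.08,0,0,0],[0,0,0,-0.10,0,0,0],[0,0,0,-0.10,0,0,0]]'
python3 -c "
from h import *
cam('wrist'); go([.566,-.1465,.13],0)"
```

```text
time_s: 28.75
position: [0.4318, -0.0514, 0.0309]
tool_rot: [[-1.0, 0.0, -0.003], [0.0, 1.0, 0.001], [0.003, 0.001, -1.0]]
ft_force: [-0.5, -0.3, -0.1]
grip_width: 0.0855
gripper_force: 0.0
time_s: 29.38
position: [0.4326, -0.0516, 0.0323]
tool_rot: [[-1.0, 0.0, 0.001], [0.0, 1.0, -0.0], [-0.001, -0.0, -1.0]]
ft_force: [-0.7, 0.6, 5.9]
grip_width: 0.02
gripper_force: 25.3
time_s: 29.62
position: [0.4325, -0.0516, 0.0323]
tool_rot: [[-1.0, 0.0, 0.001], [0.0, 1.0, -0.0], [-0.001, -0.0, -1.0]]
ft_force: [-0.9, 0.7, 5.8]
grip_width: 0.0196
gripper_force: 25.3
time_s: 30.25
position: [0.4328, -0.0517, 0.1332]
tool_rot: [[-1.0, 0.0, 0.003], [0.0, 1.0, -0.001], [-0.003, -0.001, -1.0]]
ft_force: [-1.0, -0.0, -1.5]
grip_width: 0.0196
gripper_force: 24.8
row [-0.1338, -0.0949, 0.0023] [-0.0005, 0.001, -0.0004] t 30.3 pos [ 0.4323 -0.0515  0.1321]
```

```bash
python3 -m pendant '[[0,-0.03,-0.02,0,0,0,0],[0,-0.07,-0.05,0,0,0,0],[0,-0.11,-0.08,0,0,0,0],[0,-0.1338,-0.0949,0,0,0,0],[0,-0.1338,-0.0949,0,0,0,0]]'
python3 -m pendant '[[0,0,0,0,0,0,0],[0,0,0,0,0,0,0],[0,0,0,0,0,0,0]]'
python3 - <<'E'
from h import *
c=look("w15"); go([.566,-.1465,.062],0)
q=env.trace("wrist","white_vial")[:1]
for r in q: print(r['conf'],np.round(r['bbox']))
E
```

```text
time_s: 30.92
position: [0.5665, -0.1473, 0.1298]
tool_rot: [[-1.0, 0.001, -0.002], [0.001, 1.0, 0.001], [0.002, 0.001, -1.0]]
ft_force: [-0.2, 0.2, -0.7]
grip_width: 0.0199
gripper_force: 24.8
time_s: 31.3
position: [0.5657, -0.1461, 0.132]
tool_rot: [[-1.0, 0.0, -0.0], [0.0, 1.0, 0.0], [0.0, 0.0, -1.0]]
ft_force: [-0.5, 0.1, -0.2]
grip_width: 0.0197
gripper_force: 24.8
row [-0.0002, -0.0003, 0.07] [-0.0001, 0.0001, -0.0001] t 31.35 pos [ 0.5658 -0.1462  0.132 ]
0.57 [316. 312.  56.  96.]
```

```bash
python3 -m pendant '[[0,0,-0.0003,0.03,0,0,0],[0,0,-0.0003,0.055,0,0,0],[0,0,-0.0003,0.068,0,0,0],[0,0,-0.0003,0.070,0,0,0],[0,0,-0.0003,0.070,0,0,0]]'
python3 -m pendant '[[0,0,0,0.002,0,0,0],[0,0,0,0.004,0,0,0],[0,0,0,0.006,0,0,0],[0,0,0,0.0075,0,0,0],[0,0,0,0.0075,0,0,0]]'
python3 -c "
from h import *
cam('wrist'); go([.566,-.1465,.054],0); print(env.observe()['ft_force'])"
```

```text
time_s: 32.02
position: [0.5665, -0.1469, 0.0625]
tool_rot: [[-1.0, 0.0, 0.001], [0.0, 1.0, -0.001], [-0.001, -0.001, -1.0]]
ft_force: [0.9, -0.7, -0.6]
grip_width: 0.0196
gripper_force: 24.8
time_s: 32.65
position: [0.5662, -0.1468, 0.0544]
tool_rot: [[-1.0, 0.0, 0.0], [0.0, 1.0, -0.0], [-0.0, -0.0, -1.0]]
ft_force: [0.0, 0.7, 0.5]
grip_width: 0.02
gripper_force: 24.9
row [0.0001, 0.0003, 0.0004] [-0.0001, 0.0002, -0.0004] t 32.7 pos [ 0.5661 -0.1468  0.0544]
[-0.27017255 -0.28860654  1.98889044]
```

Just touching, so I release and retreat.

```bash
python3 -m pendant '[[0.3,0,0,0,0,0,0],[0.4,0,0,0,0,0,0],[0.6,0,0,0,0,0,0],[0.8,0,0,0,0,0,0],[1,0,0,0,0,0,0]]'
python3 -m pendant '[[1,0,0,-0.02,0,0,0],[1,0,0,-0.05,0,0,0],[1,0,0,-0.09,0,0,0],[1,0,0,-0.12,0,0,0],[1,0,0,-0.12,0,0,0]]'
python3 -m pendant '[[1,0,0,0,0,0,0],[1,0,0,0,0,0,0],[1,0,0,0,0,0,0]]'
python3 - <<'E'
from h import *
c=look("w16")
for t,p in (("white_vial",[.566,-.1465,.022]),("white_tray",[.566,-.1465,.005])):
    for q in env.tip_of("wrist",t)[:1]: print(t,q['conf'],q['centre'],np.round(at(c,q['centre'],p[2]),4),px(c,p))
s=cam("side")
for t,p in (("white_vial",[.566,-.1465,.022]),("blue_vial",[.594,.0336,.022]),("black_vial",[.45,-.221,0]),("white_tray",[.566,-.1465,.005]),("blue_tray",[.594,.0336,.005])):
    for q in env.tip_of("side",t)[:2]: print(t,q['conf'],q['centre'],px(s,p))
    for q in env.find_in("side",t)[:2]: print('  ',np.round(q['bbox']),q['conf'])
print(env.observe()['ft_force'],env.observe()['time_s'])
E
```

```text
time_s: 33.33
position: [0.5661, -0.1468, 0.0543]
tool_rot: [[-1.0, 0.0, -0.0], [0.0, 1.0, 0.0], [0.0, 0.0, -1.0]]
ft_force: [0.7, -0.4, -0.5]
grip_width: 0.0835
gripper_force: 0.0
time_s: 33.95
position: [0.5668, -0.1471, 0.1765]
tool_rot: [[-1.0, 0.0, 0.004], [0.0, 1.0, -0.002], [-0.004, -0.002, -1.0]]
ft_force: [-0.1, -0.4, -0.6]
grip_width: 0.0854
gripper_force: 0.0
time_s: 34.33
position: [0.5659, -0.1467, 0.1735]
tool_rot: [[-1.0, 0.0, -0.001], [0.0, 1.0, 0.001], [0.001, 0.001, -1.0]]
ft_force: [0.2, 0.1, -0.1]
grip_width: 0.0853
gripper_force: 0.0
white_vial 0.6 [316.2, 224.5] [ 0.5674 -0.1457  0.022 ] [315.19124782 222.83343625]
white_tray 0.91 [318.3, 219.7] [ 0.5673 -0.1438  0.005 ] [315.18163954 218.23335791]
white_vial 0.79 [356.8, 297.2] [357.02082938 297.15591739]
   [359. 290.  10.  18.] 0.57
black_vial 0.59 [300.6, 333.2] [299.6421563 335.9956251]
   [301. 331.   8.  30.] 0.53
white_tray 0.61 [279.7, 170.7] [356.65224922 303.22977813]
white_tray 0.59 [355.7, 304.1] [356.65224922 303.22977813]
   [282. 166.  37.  26.] 0.89
   [356. 296.  59.  37.] 0.66
blue_tray 0.96 [357.1, 243.0] [360.39551426 244.16085624]
   [362. 239.  52.  29.] 0.95
   [359. 288.   8.  22.] 0.45
[-0.45070096  0.33846514  0.0753967 ] 35.025
```

```bash
python3 -c "
from rig import env
print(env.close_job())"
```

```text
the job is handed in; nothing more can be done
None
```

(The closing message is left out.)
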